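Raise the ratchet stand to match its pair and lay the tube across

TASK

Raise the stowed ratchet stand's head until its pawl has dropped under the second tooth, the one its neighbour stands on, then lower it gently by feel until the tooth rests on the pawl, and let go. Then lay the square steel tube across both forked heads, centred on the pair and resting flat in both. Drop nothing, do not force the post in its guide, and leave the other things on the bench alone.

Things in the scene. Friction and masses are not known exactly. Their poses are not given: they have to be found in the camera images.
- base: Fixed dark steel rail 90 x 262 x 12 mm on the table, carrying two stands 170 mm apart, 85 mm either side of its middle. Origin: centre of its underside. y runs along the rail from stand to stand, x across it, z up. Its place and yaw vary, and at which end the stowed stand is.
- stand: Fixed guide of the stowed stand (the one with its head low): grey upright square tube, 30 mm (x) by 34 mm (y), its top 132 mm above this origin, on an 80 x 72 mm foot. Origin: centre of the foot's underside, on the post's axis, 12 mm above the table. Axes as the rail's; slot, pawl and its carrier are on the -x face, reaching 45 mm out from the axis.
- head (a point): Centre of the 48 (x) x 44 (y) x 20 mm grip block of the loose post's head, on the post's axis, 10 mm above the block's underside. At the start the post is fully down, the block resting on the guide's top. Grip it across its plain +y and -y faces (44 mm apart); the guide below is narrower (34 mm), so fingertips may reach a little below the block. Axes as the stand's.
- saddle (a point): Middle of the post's saddle face, the top of the grip block, where the tube is to rest. Cheeks 6 mm thick stand at +x and -x of it, 18 mm high, leaving a channel 36 mm wide along y. The post (about 0.7 kg, varies) is a 20 x 24 mm bar, which slides greased in the upright guide with 1 mm play each way.
- pawl (a joint): Angle (rad) of the stowed stand's steel gravity pawl: 0 is fallen in on its stop, fit to carry a tooth; a rising tooth swings it up and out to about 0.33 and it falls back to 0 under that tooth once the tooth is 7 mm above its resting height; from 13 mm above, the next tooth lifts it again. The post has three teeth, 31 mm apart, slanted on top and flat beneath.
- set_stand: The other stand of the pair, fixed, its head already raised and standing on its second tooth. Same shape. Origin at the centre of its foot's underside, 12 mm above the table. A head stands nominally 31, 62 or 93 mm above its stowed height on tooth 1, 2 or 3. Once tooth 3 is past the pawl, the head cannot come back to tooth 2.
- set_saddle (a point): Middle of the other head's saddle face, 217 mm above that stand's origin; same fork with a channel 36 mm wide along y. The stowed stand's pawl carrier is screwed on through slots and may sit up to 7 mm higher or lower than nominal, so its head comes to rest up to 7 mm above or below this one: the exact height must be felt.
- tube_centre (a point): Centre of the loose square steel tube, 25 x 25 mm and 280 mm long (about 0.32 kg), lying on the table. Its y axis runs along the tube, z up. This point is 12.5 mm above its underside.
- oil_can: Blue oil can with a bent spout, 187 mm tall, standing at the back; bystander. Origin: centre of its underside.
- post: The loose toothed post with its forked head, one solid piece. Origin: centre of the head block's underside, 10 mm below point head; the toothed bar reaches 122 mm down from there. z up along the bar.
- tube: The loose square tube as a body. Origin: centre of its underside.
- g_clamp: Blue G clamp lying flat near the right edge, 165 x 122 x 20 mm; bystander. Origin: centre of its underside.
- brass_disc: Plain brass disc lying at the back right, 51 mm across and 11 mm thick; bystander. Origin: centre of its underside.
- pawl_mount: Slotted dark steel mounting on the -x face of the stowed stand's guide, on which the pawl's carrier is screwed (the slots run up and down). Fixed; origin 38 mm in front (-x) of the post's axis and 90 mm above the stand's origin, at the nominal place of the pawl's pivot.

How it is judged:
On the way, in this order (a step that is already met when the one before it is completed fails the run):
1. still held, the head has been lowered until its second tooth rests on the fallen pawl (z of head in the frame of stand between 0.1945 and 0.2135 m and value of joint pawl below 0.08 rad and linear speed of post below 0.01 m/s and contact force between post and pawl_mount above 1 N and contact force between the fingers and post above 1 N), for 0.1 s.
2. the head is let go and stands on the pawl by its second tooth (z of head in the frame of stand between 0.1945 and 0.2135 m and value of joint pawl below 0.08 rad and contact force between the fingers and post below 0.1 N and linear speed of post below 0.01 m/s and contact force between post and pawl_mount above 2 N), for 0.3 s.
At the end, for the whole second after the job is handed in: The raised head rests by its second tooth on the fallen pawl (head 52 to 72 mm above its stowed height), and the tube lies still in both forks, resting on both saddles, flat, within 10 mm of the rail's middle line and within 30 mm of its middle lengthwise (z of head in the frame of stand between 0.1945 and 0.2135 m and value of joint pawl below 0.08 rad and contact force between tube and post above 0.3 N and contact force between tube and set_stand above 0.3 N and angle between tube_centre's own z axis and vertical below 0.09 rad and z of tube_centre in the frame of base between 0.23 and 0.247 m and y of tube_centre in the frame of base between -0.03 and 0.03 m and x of tube_centre in the frame of base between -0.01 and 0.01 m and linear speed of each of tube, post below 0.02 m/s and contact force between post and pawl_mount above 2 N); the robot touches nothing.
It fails at once if the post is dropped on or pressed against the pawl with more than 20 N (contact force between post and pawl_mount above 20 N).
It fails at once if the post is forced against its guide with more than 60 N (contact force between post and stand above 60 N).
It fails at once if the tube strikes or is pressed on the set stand with more than 25 N (contact force between tube and set_stand above 25 N).
It fails at once if a bystander is moved by more than 20 mm (distance of any of oil_can, g_clamp, brass_disc from where it was at the start of the episode above 0.02 m).
It also fails if it takes over 72 s, if anything falls off the work surface, if the arm or the gripper's body presses on something with over 40 N, if the wrist force passes 120 N, or if a joint passes its speed limit or range.

ROBOT

A 6-joint arm with a two-finger parallel gripper is mounted at the origin on the work surface; the furniture and walls round the work are solid. World frame = base frame: x ahead of the robot, y to its left, z up, the work surface at z = 0. Lengths are in m, angles in rad, forces in N, time in s.
With the tool pointing down it reaches from about 0.25 to 0.725 m from the base axis. Payload 4 kg.
Tool frame: the origin (TCP) lies on the centre line of the jaws, within the pads' length; the fingertips stand 14 mm ahead of it and the grasp point (between the pads) lies 5 mm behind it; z points along the fingers, y is the line along which they close (so a half turn about z gives the same grasp; the last joint's range is limited). The gripper opens to 85 mm and grips with 20 to 120 N. Pads are 22 mm wide; open, the fingers measure 114 mm over their backs; the gripper's body (76 mm by 85 mm) begins 54 mm behind the grasp point. The pads swing forward as they close: fully open they stand 13 mm farther back than shut.
Start: joints at [1.144, 0.241, 0.005, 1.335, 0, 1.571], TCP at [0.207, 0.455, 0.245] pointing down, gripper open.
Joint ranges: [-2.72, 2.72], [-1.05, 1.87], [-1.09, 1.28], [-1.99, 2.15], [-1.42, 1.44], [-3.14, 3.14]. Speed limits (rad/s): [2.79, 2.79, 3.14, 3.14, 3.14, 3.14].

INTERFACE

Orientations are given as a rotation vector (axis times angle).
In Python, from plant import env gives the robot as it stands.
- The arm moves only by the shell command python3 -m pendant 'ROWS' [OPENING] [FORCE]. ROWS is JSON, a list of rows, each an object of numbers: "tx", "ty", "tz": the shift along the tool's x, y, z in mm; "turn": the turn about the tool's z in rad. A call has exactly 5 rows; each row shifts and turns the commanded pose from where the row before left it, along the tool's axes as they then stand; what a row does not reach is not made up. A row lasts 1/8 s, in which the tool goes at most 62.5 mm and 10.7 degrees, less where a joint would pass 70% of its speed; a pose out of reach is approached as far as the arm can. A call with a gripper value outside its range is refused whole. OPENING is the finger opening in mm, from 0 to 85.4, set as the call begins (- or left out, the last holds). The fingers move at their own pace and stop on an object; FORCE is the grip in N (left out, the last holds). Time passes only in rows, so rows that do not move let the fingers close, or fill a call up. It gives the time, the measured TCP pose, the force, the opening and the grip force at its end, in the units of the state.
- env.sense(): the state, without advancing time (a new reading comes with each control period).
- env.capture(name): name is "scene" or "top"; returns a dict with "frame" (480x640x3 uint8, red, green, blue), "range_z" (480x640 float32, m along the optical axis (not along the pixel's ray), 0 where there is no reading), "vfov" (degrees; the focal length in pixels is half the picture's height over the tangent of half this angle, whatever the lens; pixels are square), "cx", "cy" (the principal point, pixels), "k1" (the pictures are not rectified: a ray, as slopes to the right and down, at radius r is drawn at 1 + k1 r^2 times it, then the intrinsics apply), "R" (3x3) and "t" (3): a world point X has camera coordinates R X + t. Camera axes: x right, y down, z forward; pixel columns grow to the right and rows downward; lengths in m; the calibration is good to about 2 mm. A picture is of the moment at which its call begins.
- env.hand_in(): hands the job in; it is judged then, once.
The state is a dict: "clock": time; "joint_positions": joint angles; "joint_vel": joint speeds; "tau": joint torques, N m; "tool_pos": TCP position; "tool_rot": TCP orientation; "force": force on the tool from outside, world axes, zero at the start; "wrist_torque": the same for the moment, N m; "finger_gap": opening from 0.0 (shut) to 1.0 (fully open); "gripper_force": force on a finger pad.
Only numpy, scipy, OpenCV 4.12 (cv2) and the standard library are available. Lean on these libraries where they do the work, as an engineer would, in place of code of your own. Each camera call takes 0.05 s, during which the arm holds its last target. There are 200 camera calls.

## Working session

There is one attempt and no reset: what is moved stays moved. The work goes in short steps, Python scripts to look and compute and a shell command to move; the robot and the scene stay as the last step left them, time stands still between calls to the robot, and variables do not carry over. Pictures are saved under pics/ and viewed, at most 10 in all, crops included, and the job is handed in when it is done.

```bash
ls; mkdir -p pics
cat > h.py <<'E'
import numpy as np, cv2
from plant import env
def cap(n):
    c=env.capture(n); c['f']=240/np.tan(np.radians(c['vfov'])/2); return c
def pts(c):
    "world point for each pixel from range"
    v,u=np.mgrid[0:480,0:640]
    K=np.array([[c['f'],0,c['cx']],[0,c['f'],c['cy']],[0,0,1.]])
    # r_d = r(1+k1 r^2)
    p=cv2.undistortPoints(np.stack([u.ravel(),v.ravel()],1).astype(np.float64)[:,None],K,np.array([c['k1'],0,0,0.]))[:,0]
    z=c['range_z'].ravel()
    X=np.c_[p*z[:,None],z]
    W=(X-c['t'])@c['R']
    W[z<=0]=np.nan
    return W.reshape(480,640,3)
E
python3 - <<'E'
from h import *
s=env.sense(); print(s)
for n in ('top','scene'):
    c=cap(n); cv2.imwrite(f'pics/{n}1.png',c['frame'][...,::-1]); print(n,c['f'],c['cx'],c['cy'],c['k1'],-c['R'].T@c['t'],c['R'])
    np.savez(f'{n}1.npz',**c)
E
```

```text
pics
{'clock': 0.0, 'joint_positions': array([ 1.14396943e+00,  2.41403320e-01,  3.72488196e-03,  1.33524512e+00,
       -1.99095993e-06,  1.57077775e+00]), 'joint_vel': array([-0.00052689,  0.00061074,  0.00012029,  0.00097137,  0.00176137,
        0.00242714]), 'tau': array([-1.10083431e-03, -3.72312105e+01,  2.52411175e+01,  1.67470286e-02,
       -1.61980988e-04,  1.09002812e-05]), 'tool_pos': array([0.20673587, 0.45457689, 0.24441804]), 'tool_rot': array([-0.66525643, -3.06988747,  0.00326583]), 'force': array([-0.02967445,  1.01875487,  0.17889279]), 'wrist_torque': array([ 0.02378224,  0.00712159, -0.00820525]), 'gripper_force': 0.0, 'finger_gap': 1.0005094219687956}
top 482.2224227861275 324.621912918033 238.8970187574697 -0.002082970794874794 [ 0.29336134 -0.1306269   1.19917126] [[-0.02221848 -0.9991231  -0.0354876 ]
 [-0.98071763  0.02867548 -0.19331489]
 [ 0.19416299  0.03050815 -0.98049477]]
scene 514.6625612679528 316.47439829256285 242.0240032347845 -0.06000981209498104 [-0.22506548 -0.65270911  0.78160515] [[ 0.59343879 -0.80487363  0.00297392]
 [-0.46478378 -0.34570012 -0.81514874]
 [ 0.65711981  0.48235865 -0.57924407]]
```

View pics/top1.png

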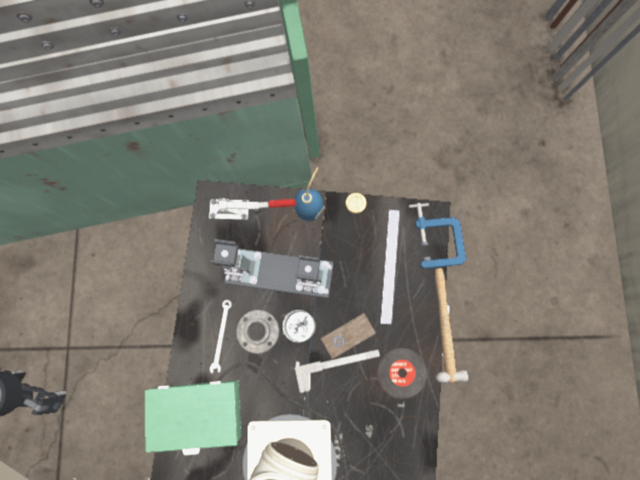

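View pics/scene1.png

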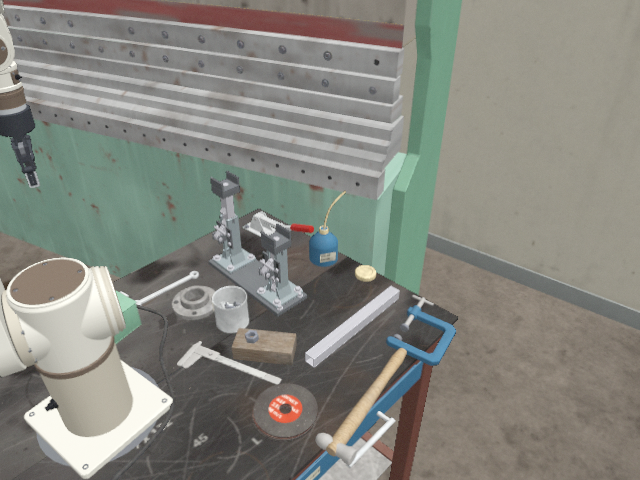

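The top view shows the stowed head near (309,268), the raised head near (226,252), and the tube from (393,211) to (387,323). The oil can is at (309,203), the disc at (356,203) and the clamp at (445,243).

Run:
```python
from h import *
def fit(P,m,name):
    k=m.astype(np.uint8); n,l,s,_=cv2.connectedComponentsWithStats(k)
    for i in range(1,n):
        if s[i,4]<40: continue
        q=P[l==i]; r=cv2.minAreaRect(q[:,:2].astype(np.float32)*1000)
        print(name,s[i],'mean',q.mean(0).round(4),'rect',np.round(r[0],1),np.round(r[1],1),round(r[2],2),'zmed',np.median(q[:,2]).round(4))
for n in ('top','scene'):
    c=dict(np.load(n+'1.npz')); P=pts(c); z=P[...,2]; 
    box=(P[...,0]>.25)&(P[...,0]<.75)&(P[...,1]>-.1)&(P[...,1]<.25)
    fit(P,box&(z>.15)&(z<.185),n+' stowedhead')
    fit(P,box&(z>.215)&(z<.26),n+' sethead')
    tb=(P[...,0]>.25)&(P[...,0]<.75)&(P[...,1]>-.3)&(P[...,1]<-.02)&(z>.018)&(z<.032)
    fit(P,tb,n+' tube')
    fit(P,box&(z>.007)&(z<.017),n+' rail')
    fit(P,(P[...,0]>.25)&(P[...,0]<.75)&(abs(P[...,1])<.5)&(z>.06),n+' all tall')
```

```text
top stowedhead [308 167  10  19  43] mean [ 0.6403 -0.0741  0.1691] rect [641.9 -75.3] [ 5.6 36.9] 52.15 zmed 0.1701
top stowedhead [296 255  24  27 470] mean [ 0.4344 -0.0609  0.1681] rect [434.9 -60.1] [44.5 48.7] 80.39 zmed 0.1648
top sethead [210 239  28  28 565] mean [0.4628 0.1056 0.2308] rect [462.9 107.3] [45.3 48.9] 80.29 zmed 0.2271
top tube [ 381  210   18  114 1171] mean [ 0.4537 -0.2514  0.0252] rect [ 456.7 -251.9] [ 25.9 279.7] 83.01 zmed 0.0252
top tube [314 261  17  32 243] mean [ 0.4319 -0.0869  0.0225] rect [433.  -85.6] [30.3 79.7] 79.61 zmed 0.0216
top rail [ 224  251  105   46 1638] mean [0.4424 0.0229 0.0122] rect [449.   23.3] [261.6  90.2] 80.52 zmed 0.0122
top rail [236 310  43  43 838] mean [0.305  0.0743 0.0121] rect [305.7  76.1] [101.4 101.6] 43.47 zmed 0.0121
top rail [215 327  10  29  76] mean [0.2819 0.1691 0.0089] rect [283.3 168.5] [ 9.9 68.5] 79.62 zmed 0.0087
top all tall [266 167  55  47 739] mean [ 0.6128 -0.039   0.0815] rect [607.8 -27.9] [ 63.4 142.2] 15.86 zmed 0.0737
top all tall [210 239  40  43 998] mean [0.4556 0.1042 0.1839] rect [453.4
[... 1983 characters left out ...]

scene all tall [ 0 13 13 29 42] mean [0.2554 0.4633 0.5595] rect [255.5 466.2] [16.3  7.7] 65.03 zmed 0.5602
scene all tall [ 210  171   31   79 1514] mean [0.4529 0.0985 0.1613] rect [452.3 105.9] [57.6 69.1] 81.23 zmed 0.1559
scene all tall [311 191  35  55 414] mean [ 0.6122 -0.0645  0.0902] rect [616.2 -69.7] [43.6 80.8] 42.97 zmed 0.074
scene all tall [ 258  224   33   59 1351] mean [ 0.4242 -0.0683  0.132 ] rect [425.  -62.2] [57.4 67.9] 76.93 zmed 0.1299
scene all tall [290 224  24  10 160] mean [ 0.6037 -0.      0.0738] rect [605.2   5.2] [70.3 17.3] 89.81 zmed 0.0739
scene all tall [212 286  35  26 275] mean [ 0.3175 -0.0289  0.0659] rect [316.5 -30.2] [74.3 71.8] 24.52 zmed 0.0661
```

```bash
cat >> h.py <<'E'
from scipy.spatial.transform import Rotation as Ro
def go(target,ydeg=None,n=None):
    "print shift in tool axes (mm) and turn (rad) to target TCP, tool y along ydeg (mod 180)"
    s=env.sense(); R=Ro.from_rotvec(s['tool_rot']).as_matrix(); p=s['tool_pos']
    a=np.degrees(np.arctan2(R[1,1],R[0,1])); d=R.T@(np.array(target)-p)*1000
    print('t',round(s['clock'],2),'tcp',p.round(4),'yang',round(a,2),'zaxis',R[:,2].round(4),'q6',s['joint_positions'][5].round(3),'F',s['force'].round(1),'gap',round(s['finger_gap']*85.4,1),'gf',round(s['gripper_force'],1))
    print('shift',d.round(1),'turn', None if ydeg is None else [round(np.radians(k),4) for k in ((a-ydeg)%180,(a-ydeg)%180-180)])
E
python3 - <<'E'
from h import *
go([.4347,-.0604,.31],80.5)
E
```

```text
t 0.1 tcp [0.2068 0.4547 0.2445] yang 65.55 zaxis [-8.0e-04 -1.7e-03 -1.0e+00] q6 1.571 F [ 0.4 -0.3 -0.6] gap 85.1 gf 0.0
shift [-420.7 -374.6  -64.8] turn [np.float64(2.8806), np.float64(-0.261)]
```

```bash
python3 -m pendant '[{"tz":-30},{"tz":-35},{"tx":-20,"ty":-18},{"tx":-34,"ty":-30},{"tx":-34,"ty":-30}]' 85 30
python3 -m pendant '[{"tx":-34,"ty":-30},{"tx":-34,"ty":-30},{"tx":-34,"ty":-30},{"tx":-34,"ty":-30},{"tx":-34,"ty":-30}]'
python3 -m pendant '[{"tx":-34,"ty":-30},{"tx":-34,"ty":-30},{"tx":-34,"ty":-30},{"tx":-34,"ty":-30},{"tx":-26,"ty":-24}]'
python3 -m pendant '[{"turn":-0.13},{"turn":-0.131},{},{},{}]'
python3 - <<'E'
from h import *
go([.4347,-.0604,.31],80.5)
E
```

```text
t 0.1 tcp [0.2068 0.4547 0.2445] yang 65.55 zaxis [-8.0e-04 -1.7e-03 -1.0e+00] q6 1.571 F [ 0.4 -0.3 -0.6] gap 85.1 gf 0.0
shift [-420.7 -374.6  -64.8] turn [np.float64(2.8806), np.float64(-0.261)]invalid input
invalid input
invalid input
invalid input
```

```bash
python3 -m pendant '[{"tx":0,"ty":0,"tz":-30,"turn":0},{"tx":0,"ty":0,"tz":-35,"turn":0},{"tx":-20,"ty":-18,"tz":0,"turn":0},{"tx":-34,"ty":-30,"tz":0,"turn":0},{"tx":-34,"ty":-30,"tz":0,"turn":0}]' 85 30
```

```text
clock: 0.72
tool_pos: [0.2549, 0.3465, 0.3098]
tool_rot: [-0.664, -3.071, 0.002]
force: [1.2, 0.5, -0.0]
finger_gap: 0.996
gripper_force: 0.0
```

```bash
python3 -m pendant '[{"tx":-34,"ty":-30,"tz":0,"turn":0},{"tx":-34,"ty":-30,"tz":0,"turn":0},{"tx":-34,"ty":-30,"tz":0,"turn":0},{"tx":-34,"ty":-30,"tz":0,"turn":0},{"tx":-34,"ty":-30,"tz":0,"turn":0}]'
python3 -m pendant '[{"tx":-34,"ty":-30,"tz":0,"turn":0},{"tx":-34,"ty":-30,"tz":0,"turn":0},{"tx":-34,"ty":-30,"tz":0,"turn":0},{"tx":-34,"ty":-30,"tz":0,"turn":0},{"tx":-26,"ty":-24,"tz":0,"turn":0}]'
python3 -m pendant '[{"tx":0,"ty":0,"tz":0,"turn":-0.13},{"tx":0,"ty":0,"tz":0,"turn":-0.131},{"tx":0,"ty":0,"tz":0,"turn":0},{"tx":0,"ty":0,"tz":0,"turn":0},{"tx":0,"ty":0,"tz":0,"turn":0}]'
python3 - <<'E'
from h import *
go([.4347,-.0604,.31],80.5)
E
```

```text
clock: 1.35
tool_pos: [0.3476, 0.1393, 0.31]
tool_rot: [-0.665, -3.07, 0.0]
force: [0.4, 0.6, 0.3]
finger_gap: 0.993
gripper_force: 0.0
clock: 1.98
tool_pos: [0.4355, -0.059, 0.3098]
tool_rot: [-0.667, -3.069, 0.0]
force: [-0.2, 0.8, 0.0]
finger_gap: 0.995
gripper_force: 0.0
clock: 2.6
tool_pos: [0.4352, -0.0572, 0.3103]
tool_rot: [-0.261, -3.131, -0.0]
force: [0.1, -0.3, 0.3]
finger_gap: 0.995
gripper_force: 0.0
t 2.6 tcp [ 0.4352 -0.0572  0.3103] yang 80.46 zaxis [-1.e-04  0.e+00 -1.e+00] q6 0.036 F [ 0.1 -0.3  0.3] gap 85.0 gf 0.0
shift [-0.  -3.3  0.3] turn [np.float64(3.141), np.float64(-0.0006)]
```

```bash
python3 -m pendant '[{"tx":0,"ty":-3.5,"tz":20,"turn":0},{"tx":0,"ty":0,"tz":40,"turn":0},{"tx":0,"ty":0,"tz":40,"turn":0},{"tx":0,"ty":0,"tz":40,"turn":0},{"tx":0,"ty":0,"tz":20,"turn":0}]'
python3 -m pendant '[{"tx":0,"ty":0,"tz":0,"turn":0},{"tx":0,"ty":0,"tz":0,"turn":0},{"tx":0,"ty":0,"tz":0,"turn":0},{"tx":0,"ty":0,"tz":0,"turn":0},{"tx":0,"ty":0,"tz":0,"turn":0}]' 55
python3 - <<'E'
from h import *
go([.4347,-.0604,.15],80.5)
c=cap('scene'); cv2.imwrite('pics/g1.png',cv2.resize(c['frame'][150:330,180:360,::-1],(600,600),interpolation=cv2.INTER_CUBIC))
E
```

```text
clock: 3.22
tool_pos: [0.4333, -0.0604, 0.1482]
tool_rot: [-0.26, -3.127, -0.0]
force: [0.4, 0.3, -0.1]
finger_gap: 0.99
gripper_force: 0.0
clock: 3.85
tool_pos: [0.435, -0.0608, 0.1508]
tool_rot: [0.26, 3.13, -0.0]
force: [0.0, -0.3, -0.4]
finger_gap: 0.644
gripper_force: 0.0
t 3.85 tcp [ 0.435  -0.0608  0.1508] yang 80.5 zaxis [ 9.e-04 -1.e-04 -1.e+00] q6 0.027 F [ 0.  -0.3 -0.4] gap 55.0 gf 0.0
shift [0.4 0.4 0.8] turn [np.float64(3.1415), np.float64(-0.0001)]
```

View pics/g1.png

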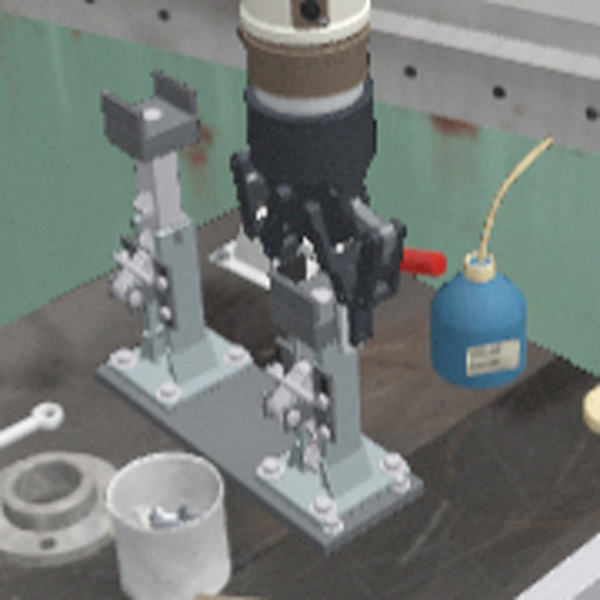

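The fingers straddle the stowed head (crop, near (310,300)) with clearance on both y faces, so I'll close.

```bash
python3 -m pendant '[{"tx":0,"ty":0,"tz":0,"turn":0},{"tx":0,"ty":0,"tz":0,"turn":0},{"tx":0,"ty":0,"tz":0,"turn":0},{"tx":0,"ty":0,"tz":0,"turn":0},{"tx":0,"ty":0,"tz":0,"turn":0}]' 30 40
python3 -m pendant '[{"tx":0,"ty":0,"tz":-1,"turn":0},{"tx":0,"ty":0,"tz":-1,"turn":0},{"tx":0,"ty":0,"tz":-2,"turn":0},{"tx":0,"ty":0,"tz":-2,"turn":0},{"tx":0,"ty":0,"tz":0,"turn":0}]' 30 40
python3 - <<'E'
from h import *
go([.4347,-.0604,.15],80.5)
E
```

```text
clock: 4.53
tool_pos: [0.4349, -0.0611, 0.1507]
tool_rot: [0.26, 3.13, -0.001]
force: [-0.6, -1.2, 5.0]
finger_gap: 0.506
gripper_force: 42.0
clock: 5.15
tool_pos: [0.4342, -0.0606, 0.156]
tool_rot: [-0.26, -3.13, -0.0]
force: [0.3, 0.8, -8.4]
finger_gap: 0.504
gripper_force: 41.9
t 5.15 tcp [ 0.4342 -0.0606  0.156 ] yang 80.5 zaxis [-1.3e-03  3.0e-04 -1.0e+00] q6 0.027 F [ 0.3  0.8 -8.4] gap 43.0 gf 41.9
shift [-0.4  0.3  6. ] turn [np.float64(0.0001), np.float64(-3.1415)]
```

```bash
python3 -m pendant '[{"tx":0,"ty":0,"tz":-5,"turn":0},{"tx":0,"ty":0,"tz":-8,"turn":0},{"tx":0,"ty":0,"tz":-8,"turn":0},{"tx":0,"ty":0,"tz":-8,"turn":0},{"tx":0,"ty":0,"tz":-8,"turn":0}]'
python3 -m pendant '[{"tx":0,"ty":0,"tz":-8,"turn":0},{"tx":0,"ty":0,"tz":-8,"turn":0},{"tx":0,"ty":0,"tz":-8,"turn":0},{"tx":0,"ty":0,"tz":-7,"turn":0},{"tx":0,"ty":0,"tz":-4,"turn":0}]'
python3 -m pendant '[{"tx":0,"ty":0,"tz":0,"turn":0},{"tx":0,"ty":0,"tz":0,"turn":0},{"tx":0,"ty":0,"tz":0,"turn":0},{"tx":0,"ty":0,"tz":0,"turn":0},{"tx":0,"ty":0,"tz":0,"turn":0}]'
python3 - <<'E'
from h import *
go([.4347,-.0604,.2287],80.5)
c=cap('scene'); np.savez('s2.npz',**c); cv2.imwrite('pics/g2.png',cv2.resize(c['frame'][180:330,200:350,::-1],(600,600),interpolation=cv2.INTER_CUBIC))
E
```

```text
clock: 5.78
tool_pos: [0.4348, -0.0608, 0.194]
tool_rot: [0.26, 3.13, -0.0]
force: [-0.2, -0.6, -8.8]
finger_gap: 0.51
gripper_force: 41.9
clock: 6.4
tool_pos: [0.4349, -0.0608, 0.2288]
tool_rot: [0.26, 3.13, -0.0]
force: [-0.4, 0.5, -8.4]
finger_gap: 0.505
gripper_force: 42.0
clock: 7.02
tool_pos: [0.4347, -0.0608, 0.2282]
tool_rot: [-0.26, -3.131, -0.0]
force: [0.7, -0.1, -7.4]
finger_gap: 0.507
gripper_force: 42.1
t 7.03 tcp [ 0.4347 -0.0608  0.2282] yang 80.5 zaxis [-3.e-04  1.e-04 -1.e+00] q6 0.027 F [ 0.7 -0.1 -7.4] gap 43.3 gf 42.1
shift [ 0.   0.4 -0.5] turn [np.float64(0.0), np.float64(-3.1416)]
```

View pics/g2.png

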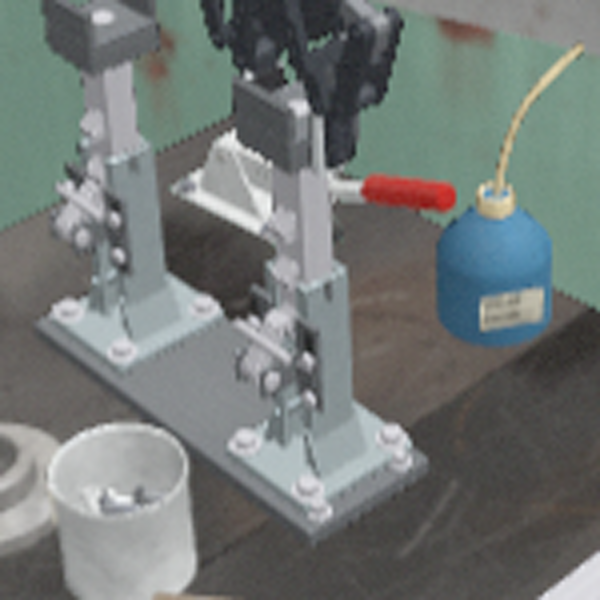

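The head is up about 77 mm, with two teeth visible above the guide (crop (285,220) and (285,260)). I'll go up a few mm for margin, then lower by feel.

```bash
python3 -m pendant '[{"tx":0,"ty":0,"tz":-3,"turn":0},{"tx":0,"ty":0,"tz":0,"turn":0},{"tx":0,"ty":0,"tz":1,"turn":0},{"tx":0,"ty":0,"tz":3,"turn":0},{"tx":0,"ty":0,"tz":3,"turn":0}]'
python3 -m pendant '[{"tx":0,"ty":0,"tz":1,"turn":0},{"tx":0,"ty":0,"tz":1,"turn":0},{"tx":0,"ty":0,"tz":0.5,"turn":0},{"tx":0,"ty":0,"tz":0.5,"turn":0},{"tx":0,"ty":0,"tz":0,"turn":0}]'
python3 -m pendant '[{"tx":0,"ty":0,"tz":0.5,"turn":0},{"tx":0,"ty":0,"tz":0.5,"turn":0},{"tx":0,"ty":0,"tz":0.5,"turn":0},{"tx":0,"ty":0,"tz":0,"turn":0},{"tx":0,"ty":0,"tz":0,"turn":0}]'
```

```text
clock: 7.7
tool_pos: [0.4346, -0.0608, 0.224]
tool_rot: [-0.26, -3.13, -0.0]
force: [0.4, -0.6, -8.6]
finger_gap: 0.506
gripper_force: 42.0
clock: 8.32
tool_pos: [0.4347, -0.0608, 0.2213]
tool_rot: [-0.26, -3.131, 0.0]
force: [1.0, -0.6, -7.9]
finger_gap: 0.506
gripper_force: 42.0
clock: 8.95
tool_pos: [0.4347, -0.0608, 0.2198]
tool_rot: [-0.26, -3.131, 0.0]
force: [-0.1, -0.1, -9.1]
finger_gap: 0.503
gripper_force: 42.0
```

```bash
python3 -m pendant '[{"tx":0,"ty":0,"tz":0.3,"turn":0},{"tx":0,"ty":0,"tz":0.3,"turn":0},{"tx":0,"ty":0,"tz":0.3,"turn":0},{"tx":0,"ty":0,"tz":0.3,"turn":0},{"tx":0,"ty":0,"tz":0,"turn":0}]'
python3 - <<'E'
from h import *
# pawl carrier height: compare the two stands by points on the -x side, in the rail frame
c=dict(np.load('s2.npz'));P=pts(c)
yv=np.array([.165,.986]);xv=np.array([.986,-.165])
for nm,o in (('set',(.463,.1072)),('stowed',(.435,-.0604))):
    d=P[...,:2]-np.array(o); x=d@xv; y=d@yv; z=P[...,2]-.012
    m=(x<-.019)&(x>-.055)&(abs(y)<.03)&(z>.03)&(z<.15)
    h=[ (round(float(z0),3),int((m&(abs(z-z0)<.002)&(x<-.032)).sum()), None if not (m&(abs(z-z0)<.002)).any() else round(float(np.percentile(x[m&(abs(z-z0)<.002)],10)),3)) for z0 in np.arange(.04,.14,.004)]
    print(nm,h)
E
```

```text
clock: 9.57
tool_pos: [0.4347, -0.0608, 0.2186]
tool_rot: [0.26, 3.131, -0.0]
force: [0.6, 0.3, -9.5]
finger_gap: 0.514
gripper_force: 42.0
set [(0.04, 0, None), (0.044, 0, None), (0.048, 0, None), (0.052, 0, None), (0.056, 0, None), (0.06, 0, None), (0.064, 0, None), (0.068, 0, -0.022), (0.072, 0, -0.023), (0.076, 3, -0.038), (0.08, 7, -0.041), (0.084, 9, -0.042), (0.088, 9, -0.043), (0.092, 26, -0.044), (0.096, 24, -0.041), (0.1, 9, -0.039), (0.104, 7, -0.033), (0.108, 0, -0.03), (0.112, 0, -0.022), (0.116, 0, -0.019), (0.12, 0, None), (0.124, 0, None), (0.128, 0, None), (0.132, 0, None), (0.136, 0, None)]
stowed [(0.04, 0, None), (0.044, 0, None), (0.048, 0, None), (0.052, 0, None), (0.056, 0, None), (0.06, 0, None), (0.064, 0, -0.022), (0.068, 0, -0.021), (0.072, 4, -0.04), (0.076, 8, -0.04), (0.08, 11, -0.041), (0.084, 13, -0.042), (0.088, 31, -0.043), (0.092, 19, -0.038), (0.096, 13, -0.035), (0.1, 29, -0.036), (0.104, 3, -0.033), (0.108, 0, -0.025), (0.112, 0, -0.024), (0.116, 0, None), (0.12, 0, None), (0.124, 0, None), (0.128, 0, None), (0.132, 0, None), (0.136, 0, None)]
```

The depth profile puts the stowed carrier about 4 mm low, so I expect contact at a TCP height near 0.208.

```bash
python3 -m pendant '[{"tx":0,"ty":0,"tz":0.6,"turn":0},{"tx":0,"ty":0,"tz":0.6,"turn":0},{"tx":0,"ty":0,"tz":0.6,"turn":0},{"tx":0,"ty":0,"tz":0.6,"turn":0},{"tx":0,"ty":0,"tz":0,"turn":0}]'
python3 -m pendant '[{"tx":0,"ty":0,"tz":0.4,"turn":0},{"tx":0,"ty":0,"tz":0.4,"turn":0},{"tx":0,"ty":0,"tz":0.4,"turn":0},{"tx":0,"ty":0,"tz":0.3,"turn":0},{"tx":0,"ty":0,"tz":0,"turn":0}]'
```

```text
clock: 10.2
tool_pos: [0.4347, -0.0608, 0.2161]
tool_rot: [-0.26, -3.131, 0.0]
force: [-0.2, 0.0, -8.5]
finger_gap: 0.508
gripper_force: 42.0
clock: 10.82
tool_pos: [0.4347, -0.0608, 0.2147]
tool_rot: [-0.26, -3.131, 0.0]
force: [0.5, 0.1, -8.4]
finger_gap: 0.507
gripper_force: 42.0
```

```bash
python3 -m pendant '[{"tx":0,"ty":0,"tz":0.4,"turn":0},{"tx":0,"ty":0,"tz":0.3,"turn":0},{"tx":0,"ty":0,"tz":0.3,"turn":0},{"tx":0,"ty":0,"tz":0,"turn":0},{"tx":0,"ty":0,"tz":0,"turn":0}]'
python3 -m pendant '[{"tx":0,"ty":0,"tz":0.4,"turn":0},{"tx":0,"ty":0,"tz":0.3,"turn":0},{"tx":0,"ty":0,"tz":0.3,"turn":0},{"tx":0,"ty":0,"tz":0,"turn":0},{"tx":0,"ty":0,"tz":0,"turn":0}]'
```

```text
clock: 11.45
tool_pos: [0.4347, -0.0608, 0.2137]
tool_rot: [0.26, 3.131, -0.0]
force: [-0.0, -0.0, -7.0]
finger_gap: 0.507
gripper_force: 42.0
clock: 12.08
tool_pos: [0.4347, -0.0608, 0.2127]
tool_rot: [-0.26, -3.131, -0.0]
force: [-0.2, 0.2, -8.9]
finger_gap: 0.508
gripper_force: 42.0
```

```bash
python3 -m pendant '[{"tx":0,"ty":0,"tz":0.4,"turn":0},{"tx":0,"ty":0,"tz":0.3,"turn":0},{"tx":0,"ty":0,"tz":0.3,"turn":0},{"tx":0,"ty":0,"tz":0,"turn":0},{"tx":0,"ty":0,"tz":0,"turn":0}]'
python3 -m pendant '[{"tx":0,"ty":0,"tz":0.3,"turn":0},{"tx":0,"ty":0,"tz":0.3,"turn":0},{"tx":0,"ty":0,"tz":0.2,"turn":0},{"tx":0,"ty":0,"tz":0,"turn":0},{"tx":0,"ty":0,"tz":0,"turn":0}]'
```

```text
clock: 12.7
tool_pos: [0.4347, -0.0608, 0.2117]
tool_rot: [-0.26, -3.131, -0.0]
force: [-0.0, -0.7, -8.7]
finger_gap: 0.508
gripper_force: 42.0
clock: 13.32
tool_pos: [0.4347, -0.0608, 0.2109]
tool_rot: [0.26, 3.131, 0.0]
force: [-0.9, 0.1, -7.6]
finger_gap: 0.506
gripper_force: 42.0
```

```bash
python3 -m pendant '[{"tx":0,"ty":0,"tz":0.3,"turn":0},{"tx":0,"ty":0,"tz":0.3,"turn":0},{"tx":0,"ty":0,"tz":0.2,"turn":0},{"tx":0,"ty":0,"tz":0,"turn":0},{"tx":0,"ty":0,"tz":0,"turn":0}]'
```

```text
clock: 13.95
tool_pos: [0.4347, -0.0608, 0.2101]
tool_rot: [0.26, 3.131, -0.0]
force: [-0.4, -0.4, -8.3]
finger_gap: 0.505
gripper_force: 42.0
```

```bash
python3 -m pendant '[{"tx":0,"ty":0,"tz":0.3,"turn":0},{"tx":0,"ty":0,"tz":0.3,"turn":0},{"tx":0,"ty":0,"tz":0.2,"turn":0},{"tx":0,"ty":0,"tz":0,"turn":0},{"tx":0,"ty":0,"tz":0,"turn":0}]'
```

```text
clock: 14.58
tool_pos: [0.4348, -0.0608, 0.2093]
tool_rot: [0.26, 3.131, -0.0]
force: [-0.3, 0.9, -7.9]
finger_gap: 0.509
gripper_force: 42.0
```

```bash
python3 -m pendant '[{"tx":0,"ty":0,"tz":0.3,"turn":0},{"tx":0,"ty":0,"tz":0.3,"turn":0},{"tx":0,"ty":0,"tz":0.2,"turn":0},{"tx":0,"ty":0,"tz":0,"turn":0},{"tx":0,"ty":0,"tz":0,"turn":0}]'
```

```text
clock: 15.2
tool_pos: [0.4347, -0.0608, 0.2085]
tool_rot: [0.26, 3.131, -0.0]
force: [0.6, -0.4, -7.4]
finger_gap: 0.51
gripper_force: 42.0
```

```bash
python3 -m pendant '[{"tx":0,"ty":0,"tz":0.3,"turn":0},{"tx":0,"ty":0,"tz":0.2,"turn":0},{"tx":0,"ty":0,"tz":0.2,"turn":0},{"tx":0,"ty":0,"tz":0,"turn":0},{"tx":0,"ty":0,"tz":0,"turn":0}]'
```

```text
clock: 15.82
tool_pos: [0.4347, -0.0608, 0.2078]
tool_rot: [-0.26, -3.131, 0.0]
force: [-0.2, 0.3, -9.0]
finger_gap: 0.509
gripper_force: 42.0
```

```bash
python3 -c "
from h import *
go([.4347,-.0604,.2075],80.5)"
```

```text
t 15.82 tcp [ 0.4347 -0.0608  0.2078] yang 80.5 zaxis [-1.e-04  0.e+00 -1.e+00] q6 0.027 F [-0.2  0.3 -9. ] gap 43.4 gf 42.0
shift [0.1 0.4 0.3] turn [np.float64(3.1416), np.float64(-0.0)]
```

```bash
python3 -m pendant '[{"tx":0,"ty":0,"tz":0.3,"turn":0},{"tx":0,"ty":0,"tz":0.3,"turn":0},{"tx":0,"ty":0,"tz":0.2,"turn":0},{"tx":0,"ty":0,"tz":0,"turn":0},{"tx":0,"ty":0,"tz":0,"turn":0}]'
```

```text
clock: 16.45
tool_pos: [0.4347, -0.0608, 0.207]
tool_rot: [-0.26, -3.131, 0.0]
force: [0.1, -0.7, -6.7]
finger_gap: 0.507
gripper_force: 42.0
```

```bash
python3 -m pendant '[{"tx":0,"ty":0,"tz":0.3,"turn":0},{"tx":0,"ty":0,"tz":0.2,"turn":0},{"tx":0,"ty":0,"tz":0.2,"turn":0},{"tx":0,"ty":0,"tz":0,"turn":0},{"tx":0,"ty":0,"tz":0,"turn":0}]'
```

```text
clock: 17.08
tool_pos: [0.4348, -0.0608, 0.2063]
tool_rot: [0.26, 3.131, -0.0]
force: [0.0, -0.4, -8.1]
finger_gap: 0.503
gripper_force: 42.0
```

```bash
python3 -m pendant '[{"tx":0,"ty":0,"tz":0.3,"turn":0},{"tx":0,"ty":0,"tz":0.2,"turn":0},{"tx":0,"ty":0,"tz":0.2,"turn":0},{"tx":0,"ty":0,"tz":0,"turn":0},{"tx":0,"ty":0,"tz":0,"turn":0}]'
python3 - <<'E'
from h import *
c=cap('scene'); np.savez('s3.npz',**c); cv2.imwrite('pics/g3.png',cv2.resize(c['frame'][210:310,230:330,::-1],(600,600),interpolation=cv2.INTER_CUBIC))
for f in ('scene1','s2','s3'):
    P=pts(dict(np.load(f+'.npz'))); d=P[...,:2]-np.array((.435,-.0604)); x=d@[.986,-.165]; y=d@[.165,.986]
    m=(abs(y)<.015)&(x<-.021)&(x>-.03)&(P[...,2]>.14)
    print(f,np.percentile(P[...,2][m],[2,50,98]).round(4),m.sum())
E
```

```text
clock: 17.7
tool_pos: [0.4349, -0.0608, 0.2059]
tool_rot: [0.26, 3.13, -0.0]
force: [-0.0, -0.5, -4.7]
finger_gap: 0.511
gripper_force: 42.3
scene1 [0.1451 0.1652 0.1834] 142
s2 [0.223  0.2477 0.4467] 205
s3 [0.2003 0.2276 0.4318] 198
```

View pics/g3.png

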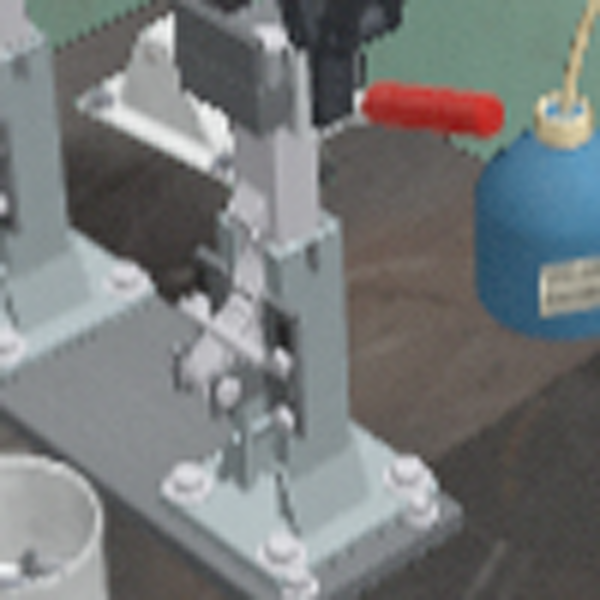

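The tooth (crop (240,300)) now sits over the fallen pawl, and the wrist load fell from about 8 N to 4.7 N, so it's in contact. I'll ease down a little more.

```bash
python3 -m pendant '[{"tx":0,"ty":0,"tz":0.1,"turn":0},{"tx":0,"ty":0,"tz":0.2,"turn":0},{"tx":0,"ty":0,"tz":0,"turn":0},{"tx":0,"ty":0,"tz":0,"turn":0},{"tx":0,"ty":0,"tz":0,"turn":0}]'
python3 -c "
from h import *
go([.4347,-.0604,.2055],80.5)"
```

```text
clock: 18.38
tool_pos: [0.4351, -0.0608, 0.2057]
tool_rot: [0.26, 3.13, -0.0]
force: [-1.1, -0.2, 0.2]
finger_gap: 0.507
gripper_force: 42.8
t 18.38 tcp [ 0.4351 -0.0608  0.2057] yang 80.5 zaxis [ 1.e-03 -1.e-04 -1.e+00] q6 0.027 F [-1.1 -0.2  0.2] gap 43.3 gf 42.8
shift [0.4 0.4 0.2] turn [np.float64(0.0), np.float64(-3.1416)]
```

```bash
python3 -m pendant '[{"tx":0,"ty":0,"tz":0,"turn":0},{"tx":0,"ty":0,"tz":0,"turn":0},{"tx":0,"ty":0,"tz":0,"turn":0},{"tx":0,"ty":0,"tz":0,"turn":0},{"tx":0,"ty":0,"tz":0,"turn":0}]' - 20
python3 -m pendant '[{"tx":0,"ty":0,"tz":0,"turn":0},{"tx":0,"ty":0,"tz":0,"turn":0},{"tx":0,"ty":0,"tz":0,"turn":0},{"tx":0,"ty":0,"tz":0,"turn":0},{"tx":0,"ty":0,"tz":0,"turn":0}]' 66
python3 -m pendant '[{"tx":0,"ty":0,"tz":0,"turn":0},{"tx":0,"ty":0,"tz":0,"turn":0},{"tx":0,"ty":0,"tz":0,"turn":0},{"tx":0,"ty":0,"tz":-5,"turn":0},{"tx":0,"ty":0,"tz":-20,"turn":0}]' 
python3 -m pendant '[{"tx":0,"ty":0,"tz":-30,"turn":0},{"tx":0,"ty":0,"tz":-40,"turn":0},{"tx":0,"ty":0,"tz":-20,"turn":0},{"tx":0,"ty":0,"tz":0,"turn":0},{"tx":0,"ty":0,"tz":0,"turn":0}]' 80
python3 - <<'E'
from h import *
c=cap('scene'); np.savez('s4.npz',**c)
P=pts(c); d=P[...,:2]-np.array((.435,-.0604)); x=d@[.986,-.165]; y=d@[.165,.986]
m=(abs(y)<.02)&(abs(x)<.016)&(P[...,2]>.14)&(P[...,2]<.26); print('saddle',np.percentile(P[...,2][m],[10,50,90]))
t=cap('top'); P=pts(t); z=P[...,2]
m=(P[...,0]>.25)&(P[...,0]<.65)&(P[...,1]>-.32)&(P[...,1]<-.15)&(z>.02)&(z<.03)
n,l,s,_=cv2.connectedComponentsWithStats(m.astype(np.uint8)); i=1+s[1:,4].argmax(); q=P[l==i]
print(q.mean(0),cv2.minAreaRect((q[:,:2]*1000).astype(np.float32)))
go([.457,-.253,.25],82.9)
E
```

```text
clock: 19.0
tool_pos: [0.4351, -0.0609, 0.2056]
tool_rot: [0.26, 3.13, -0.0]
force: [0.3, 0.8, 2.0]
finger_gap: 0.509
gripper_force: 43.2
clock: 19.62
tool_pos: [0.4347, -0.0608, 0.2053]
tool_rot: [-0.26, -3.131, 0.0]
force: [0.5, 0.3, 0.4]
finger_gap: 0.769
gripper_force: 0.0
clock: 20.25
tool_pos: [0.4339, -0.0607, 0.2299]
tool_rot: [-0.26, -3.128, -0.0]
force: [0.2, -0.4, -0.0]
finger_gap: 0.777
gripper_force: 0.0
clock: 20.88
tool_pos: [0.4343, -0.0607, 0.3194]
tool_rot: [-0.26, -3.129, -0.0]
force: [-0.1, -0.8, -0.7]
finger_gap: 0.934
gripper_force: 0.0
saddle [0.14386442 0.16952186 0.21712313]
[ 0.45285619 -0.25135929  0.02516516] ((456.6614990234375, -252.03297424316406), (25.391677856445312, 279.8943176269531), 83.07540893554688)
t 20.98 tcp [ 0.4341 -0.0607  0.319 ] yang 80.5 zaxis [-2.5e-03  3.0e-04 -1.0e+00] q6 0.027 F [ 0.3  0.3 -0.3] gap 80.2 gf 0.0
shift [ -54.5 -185.9   68.9] turn [np.float64(3.0997), np.float64(-0.0419)]
```

```bash
python3 -m pendant '[{"tx":-6,"ty":-21,"tz":0,"turn":0},{"tx":-12,"ty":-42,"tz":0,"turn":0},{"tx":-14,"ty":-48,"tz":0,"turn":0},{"tx":-13,"ty":-45,"tz":20,"turn":0},{"tx":-9.5,"ty":-30,"tz":20,"turn":-0.042}]' 60 25
python3 -m pendant '[{"tx":0,"ty":0,"tz":40,"turn":0},{"tx":0,"ty":0,"tz":50,"turn":0},{"tx":0,"ty":0,"tz":50,"turn":0},{"tx":0,"ty":0,"tz":40,"turn":0},{"tx":0,"ty":0,"tz":0,"turn":0}]'
python3 -m pendant '[{"tx":0,"ty":0,"tz":20,"turn":0},{"tx":0,"ty":0,"tz":0,"turn":0},{"tx":0,"ty":0,"tz":0,"turn":0},{"tx":0,"ty":0,"tz":0,"turn":0},{"tx":0,"ty":0,"tz":0,"turn":0}]'
python3 - <<'E'
from h import *
go([.457,-.253,.018],83)
E
```

```text
clock: 21.6
tool_pos: [0.4574, -0.2551, 0.2786]
tool_rot: [-0.195, -3.134, -0.001]
force: [-0.0, -0.8, 0.4]
finger_gap: 0.701
gripper_force: 0.0
clock: 22.22
tool_pos: [0.4543, -0.2513, 0.0963]
tool_rot: [-0.194, -3.126, -0.007]
force: [0.2, 0.1, 0.3]
finger_gap: 0.7
gripper_force: 0.0
clock: 22.85
tool_pos: [0.4582, -0.2535, 0.0812]
tool_rot: [0.194, 3.134, -0.001]
force: [-0.0, 0.1, 0.8]
finger_gap: 0.698
gripper_force: 0.0
t 22.85 tcp [ 0.4582 -0.2535  0.0812] yang 82.91 zaxis [ 1.3e-03 -7.0e-04 -1.0e+00] q6 -0.381 F [-0.   0.1  0.8] gap 59.6 gf 0.0
shift [ 1.4  0.4 63.2] turn [np.float64(3.14), np.float64(-0.0016)]
```

```bash
python3 -m pendant '[{"tx":1.5,"ty":0,"tz":20,"turn":0},{"tx":0,"ty":0,"tz":20,"turn":0},{"tx":0,"ty":0,"tz":15,"turn":0},{"tx":0,"ty":0,"tz":8,"turn":0},{"tx":0,"ty":0,"tz":0,"turn":0}]' 45
python3 -m pendant '[{"tx":0,"ty":0,"tz":0,"turn":0},{"tx":0,"ty":0,"tz":0,"turn":0},{"tx":0,"ty":0,"tz":0,"turn":0},{"tx":0,"ty":0,"tz":0,"turn":0},{"tx":0,"ty":0,"tz":0,"turn":0}]' 12 25
python3 - <<'E'
from h import *
go([.457,-.253,.018],83)
E
```

```text
clock: 23.48
tool_pos: [0.456, -0.2529, 0.0169]
tool_rot: [-0.194, -3.135, -0.001]
force: [0.1, -0.2, 0.7]
finger_gap: 0.525
gripper_force: 0.0
clock: 24.1
tool_pos: [0.457, -0.2532, 0.018]
tool_rot: [0.194, 3.134, -0.0]
force: [1.0, 0.7, 7.2]
finger_gap: 0.288
gripper_force: 26.4
t 24.1 tcp [ 0.457  -0.2532  0.018 ] yang 82.91 zaxis [ 1.5e-03 -4.0e-04 -1.0e+00] q6 -0.383 F [1.  0.7 7.2] gap 24.6 gf 26.4
shift [-0.   0.2  0. ] turn [np.float64(3.1401), np.float64(-0.0015)]
```

```bash
python3 -m pendant '[{"tx":0,"ty":0,"tz":-5,"turn":0},{"tx":0,"ty":0,"tz":-12,"turn":0},{"tx":0,"ty":0,"tz":-25,"turn":0},{"tx":0,"ty":0,"tz":-35,"turn":0},{"tx":0,"ty":0,"tz":-40,"turn":0}]'
python3 -m pendant '[{"tx":0,"ty":0,"tz":-40,"turn":0},{"tx":0,"ty":0,"tz":-40,"turn":0},{"tx":0,"ty":0,"tz":-40,"turn":0},{"tx":0,"ty":0,"tz":-30,"turn":0},{"tx":0,"ty":0,"tz":-15,"turn":0}]'
python3 -m pendant '[{"tx":0,"ty":0,"tz":0,"turn":-0.08},{"tx":0,"ty":0,"tz":0,"turn":-0.15},{"tx":0,"ty":0,"tz":0,"turn":-0.18},{"tx":0,"ty":0,"tz":0,"turn":-0.18},{"tx":0,"ty":0,"tz":0,"turn":-0.18}]'
python3 -m pendant '[{"tx":0,"ty":0,"tz":0,"turn":-0.18},{"tx":0,"ty":0,"tz":0,"turn":-0.18},{"tx":0,"ty":0,"tz":0,"turn":-0.18},{"tx":0,"ty":0,"tz":0,"turn":-0.14},{"tx":0,"ty":0,"tz":0,"turn":-0.08}]'
python3 - <<'E'
from h import *
go([.449,.0234,.30],170.5)
E
```

```text
clock: 24.72
tool_pos: [0.4554, -0.2528, 0.135]
tool_rot: [-0.194, -3.133, -0.001]
force: [0.4, 0.5, -4.2]
finger_gap: 0.288
gripper_force: 25.3
clock: 25.35
tool_pos: [0.4563, -0.2533, 0.3017]
tool_rot: [0.194, 3.133, -0.002]
force: [0.9, -0.9, -3.5]
finger_gap: 0.292
gripper_force: 25.4
clock: 25.98
tool_pos: [0.4557, -0.2529, 0.2993]
tool_rot: [1.006, -2.975, -0.001]
force: [0.6, -0.7, -3.7]
finger_gap: 0.29
gripper_force: 25.3
clock: 26.6
tool_pos: [0.4556, -0.2529, 0.2993]
tool_rot: [2.034, -2.393, -0.002]
force: [-0.1, -0.9, -3.6]
finger_gap: 0.289
gripper_force: 25.3
t 26.6 tcp [ 0.4556 -0.2529  0.2993] yang 170.73 zaxis [-1.2e-03  3.0e-04 -1.0e+00] q6 -1.916 F [-0.1 -0.9 -3.6] gap 24.7 gf 25.3
shift [-271.6   51.1   -0.6] turn [np.float64(0.004), np.float64(-3.1376)]
```

```bash
python3 -m pendant '[{"tx":-10,"ty":2,"tz":0,"turn":0},{"tx":-25,"ty":5,"tz":0,"turn":0},{"tx":-35,"ty":6.5,"tz":0,"turn":0},{"tx":-40,"ty":7.5,"tz":0,"turn":0},{"tx":-40,"ty":7.5,"tz":0,"turn":0}]'
python3 -m pendant '[{"tx":-40,"ty":7.5,"tz":0,"turn":0},{"tx":-40,"ty":7.5,"tz":0,"turn":0},{"tx":-25,"ty":5,"tz":0,"turn":0},{"tx":-16,"ty":3,"tz":0,"turn":0},{"tx":0,"ty":0,"tz":0,"turn":0}]'
python3 -m pendant '[{"tx":0,"ty":0,"tz":0,"turn":0},{"tx":0,"ty":0,"tz":0,"turn":0},{"tx":0,"ty":0,"tz":0,"turn":0},{"tx":0,"ty":0,"tz":0,"turn":0},{"tx":0,"ty":0,"tz":0,"turn":0}]'
python3 - <<'E'
from h import *
go([.449,.0234,.30],170.5)
P=pts(cap('top')); z=P[...,2]
import sys
d=P[...,:2]-np.array((.449,.0234)); x=d@[.986,-.165]; y=d@[.165,.986]
m=(abs(x)<.04)&(abs(y)<.16)&(z>.285)&(z<.32)
for lo,hi in((-.16,-.06),(.06,.16)):
    k=m&(y>lo)&(y<hi); print(lo,k.sum(),'x',np.percentile(x[k],[2,50,98]).round(4),'y',y[k].min().round(4),y[k].max().round(4),'z',np.median(z[k]).round(4))
c=cap('scene'); cv2.imwrite('pics/g5.png',cv2.resize(c['frame'][130:310,170:350,::-1],(600,600),interpolation=cv2.INTER_CUBIC))
E
```

```text
clock: 27.22
tool_pos: [0.452, -0.0987, 0.2994]
tool_rot: [-2.029, 2.398, 0.001]
force: [1.0, 0.5, -3.4]
finger_gap: 0.288
gripper_force: 25.3
clock: 27.85
tool_pos: [0.4496, 0.0235, 0.2994]
tool_rot: [2.033, -2.395, 0.0]
force: [0.8, -0.4, -3.0]
finger_gap: 0.284
gripper_force: 25.3
clock: 28.48
tool_pos: [0.4499, 0.0225, 0.2993]
tool_rot: [2.031, -2.397, -0.0]
force: [0.1, -0.1, -2.8]
finger_gap: 0.287
gripper_force: 25.3
t 28.48 tcp [0.4499 0.0225 0.2993] yang 170.54 zaxis [-1.e-04 -0.e+00 -1.e+00] q6 -1.356 F [ 0.1 -0.1 -2.8] gap 24.5 gf 25.3
shift [-0.7  1.  -0.7] turn [np.float64(0.0008), np.float64(-3.1408)]
-0.16 619 x [-0.0109  0.0003  0.0134] y -0.1405 -0.0604 z 0.3063Traceback (most recent call last):
  File "<stdin>", line 8, in <module>
    return _quantile_unchecked(
        a, q, axis, out, overwrite_input, method, keepdims, weights)
    return _ureduce(a,
                    func=_quantile_ureduce_func,
    ...<5 lines>...
                    overwrite_input=overwrite_input,
                    method=method)
    r = func(a, **kwargs)
    result = _quantile(arr,
                       quantiles=q,
    ...<2 lines>...
                       out=out,
                       weights=wgt)
    slices_having_nans = np.isnan(arr[-1, ...])
                                  ~~~^^^^^^^^^
IndexError: index -1 is out of bounds for axis 0 with size 0
```

```bash
python3 -m pendant '[{"tx":-0.7,"ty":1,"tz":5,"turn":0},{"tx":0,"ty":0,"tz":5,"turn":0},{"tx":0,"ty":0,"tz":5,"turn":0},{"tx":0,"ty":0,"tz":3,"turn":0},{"tx":0,"ty":0,"tz":0,"turn":0}]'
python3 - <<'E'
from h import *
go([.449,.0234,.254],170.5)
c=cap('scene'); cv2.imwrite('pics/g5.png',cv2.resize(c['frame'][130:310,170:350,::-1],(600,600),interpolation=cv2.INTER_CUBIC))
E
```

```text
clock: 29.15
tool_pos: [0.4488, 0.0236, 0.281]
tool_rot: [2.031, -2.396, -0.001]
force: [-0.0, 0.6, -4.4]
finger_gap: 0.288
gripper_force: 25.3
t 29.15 tcp [0.4488 0.0236 0.281 ] yang 170.57 zaxis [-7.e-04 -0.e+00 -1.e+00] q6 -1.354 F [-0.   0.6 -4.4] gap 24.6 gf 25.3
shift [ 0.1 -0.2 27. ] turn [np.float64(0.0012), np.float64(-3.1404)]
```

View pics/g5.png

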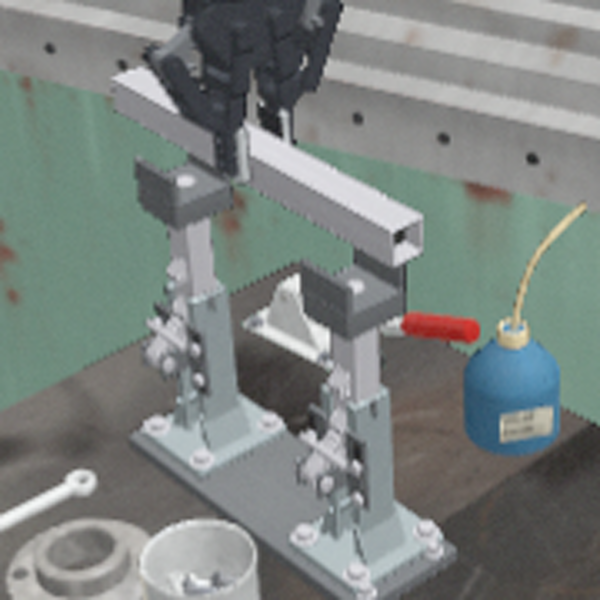

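The tube is level above both forks (crop: set fork (185,185), stowed fork (355,290)) and lined up with the channels. I'll lower it slowly.

```bash
python3 -m pendant '[{"tx":0,"ty":0,"tz":5,"turn":0},{"tx":0,"ty":0,"tz":6,"turn":0},{"tx":0,"ty":0,"tz":6,"turn":0},{"tx":0,"ty":0,"tz":4,"turn":0},{"tx":0,"ty":0,"tz":0,"turn":0}]' - 20
python3 -m pendant '[{"tx":0,"ty":0,"tz":2,"turn":0},{"tx":0,"ty":0,"tz":2,"turn":0},{"tx":0,"ty":0,"tz":1.5,"turn":0},{"tx":0,"ty":0,"tz":1.0,"turn":0},{"tx":0,"ty":0,"tz":0,"turn":0}]'
python3 -c "
from h import *
go([.449,.0234,.247],170.5)"
```

```text
clock: 29.82
tool_pos: [0.4488, 0.0236, 0.2599]
tool_rot: [2.031, -2.396, -0.001]
force: [-0.1, -0.3, -3.3]
finger_gap: 0.286
gripper_force: 25.3
clock: 30.45
tool_pos: [0.449, 0.0236, 0.2537]
tool_rot: [2.031, -2.396, -0.0]
force: [-0.4, -0.3, -2.4]
finger_gap: 0.29
gripper_force: 25.3
t 30.45 tcp [0.449  0.0236 0.2537] yang 170.57 zaxis [-1.e-04 -0.e+00 -1.e+00] q6 -1.354 F [-0.4 -0.3 -2.4] gap 24.8 gf 25.3
shift [ 0.2 -0.   6.7] turn [np.float64(0.0013), np.float64(-3.1403)]
```

```bash
python3 -m pendant '[{"tx":0,"ty":0,"tz":1.5,"turn":0},{"tx":0,"ty":0,"tz":1.5,"turn":0},{"tx":0,"ty":0,"tz":1,"turn":0},{"tx":0,"ty":0,"tz":0.5,"turn":0},{"tx":0,"ty":0,"tz":0,"turn":0}]' 12 20
python3 -m pendant '[{"tx":0,"ty":0,"tz":0.4,"turn":0},{"tx":0,"ty":0,"tz":0.4,"turn":0},{"tx":0,"ty":0,"tz":0.2,"turn":0},{"tx":0,"ty":0,"tz":0,"turn":0},{"tx":0,"ty":0,"tz":0,"turn":0}]'
```

```text
clock: 31.08
tool_pos: [0.449, 0.0236, 0.2493]
tool_rot: [2.031, -2.396, -0.0]
force: [0.1, -0.0, -2.9]
finger_gap: 0.285
gripper_force: 25.3
clock: 31.7
tool_pos: [0.449, 0.0236, 0.2483]
tool_rot: [2.031, -2.397, 0.0]
force: [0.0, 0.0, -3.5]
finger_gap: 0.286
gripper_force: 25.3
```

```bash
python3 -m pendant '[{"tx":0,"ty":0,"tz":0.4,"turn":0},{"tx":0,"ty":0,"tz":0.4,"turn":0},{"tx":0,"ty":0,"tz":0.2,"turn":0},{"tx":0,"ty":0,"tz":0,"turn":0},{"tx":0,"ty":0,"tz":0,"turn":0}]'
```

```text
clock: 32.33
tool_pos: [0.449, 0.0236, 0.2473]
tool_rot: [2.031, -2.397, 0.0]
force: [-0.0, -0.1, -3.6]
finger_gap: 0.285
gripper_force: 25.3
```

```bash
python3 -m pendant '[{"tx":0,"ty":0,"tz":0.3,"turn":0},{"tx":0,"ty":0,"tz":0.3,"turn":0},{"tx":0,"ty":0,"tz":0.2,"turn":0},{"tx":0,"ty":0,"tz":0,"turn":0},{"tx":0,"ty":0,"tz":0,"turn":0}]'
```

```text
clock: 32.95
tool_pos: [0.449, 0.0236, 0.2465]
tool_rot: [2.031, -2.397, 0.0]
force: [0.3, -0.3, -3.1]
finger_gap: 0.287
gripper_force: 25.3
```

```bash
python3 -m pendant '[{"tx":0,"ty":0,"tz":0.3,"turn":0},{"tx":0,"ty":0,"tz":0.3,"turn":0},{"tx":0,"ty":0,"tz":0.2,"turn":0},{"tx":0,"ty":0,"tz":0,"turn":0},{"tx":0,"ty":0,"tz":0,"turn":0}]'
```

```text
clock: 33.58
tool_pos: [0.449, 0.0236, 0.2457]
tool_rot: [2.031, -2.397, 0.0]
force: [-1.1, -0.6, -3.8]
finger_gap: 0.285
gripper_force: 25.3
```

```bash
python3 -m pendant '[{"tx":0,"ty":0,"tz":0.3,"turn":0},{"tx":0,"ty":0,"tz":0.3,"turn":0},{"tx":0,"ty":0,"tz":0.2,"turn":0},{"tx":0,"ty":0,"tz":0,"turn":0},{"tx":0,"ty":0,"tz":0,"turn":0}]'
```

```text
clock: 34.2
tool_pos: [0.449, 0.0236, 0.2449]
tool_rot: [2.031, -2.397, -0.0]
force: [-0.2, -0.1, -2.8]
finger_gap: 0.289
gripper_force: 25.3
```

```bash
python3 -m pendant '[{"tx":0,"ty":0,"tz":0.3,"turn":0},{"tx":0,"ty":0,"tz":0.3,"turn":0},{"tx":0,"ty":0,"tz":0.2,"turn":0},{"tx":0,"ty":0,"tz":0,"turn":0},{"tx":0,"ty":0,"tz":0,"turn":0}]'
python3 - <<'E'
from h import *
s=env.sense(); print(s['wrist_torque'],s['force'])
c=cap('scene'); P=pts(c); z=P[...,2]
d=P[...,:2]-np.array((.449,.0234)); x=d@[.986,-.165]; y=d@[.165,.986]
m=(abs(x)<.009)&(abs(y)<.145)&(z>.235)&(z<.275)
for lo,hi in((-.14,-.11),(-.11,-.08),(-.08,-.05),(.05,.08),(.08,.11),(.11,.14)):
    k=m&(y>lo)&(y<hi); print(lo,k.sum(),np.median(z[k]) if k.any() else None)
cv2.imwrite('pics/g6.png',cv2.resize(c['frame'][150:270,190:310,::-1],(600,600),interpolation=cv2.INTER_CUBIC))
E
```

```text
clock: 34.83
tool_pos: [0.449, 0.0236, 0.2441]
tool_rot: [2.031, -2.397, -0.0]
force: [-0.4, -0.4, -2.4]
finger_gap: 0.284
gripper_force: 25.3
[ 0.02215328  0.03996645 -0.02945544] [-0.3671966  -0.36971326 -2.41117207]
-0.14 76 0.2499921716539566
-0.11 75 0.2500360135375488
-0.08 69 0.2498975923461363
0.05 0 None
0.08 20 0.24993309609305614
0.11 40 0.2497453655939752
```

View pics/g6.png

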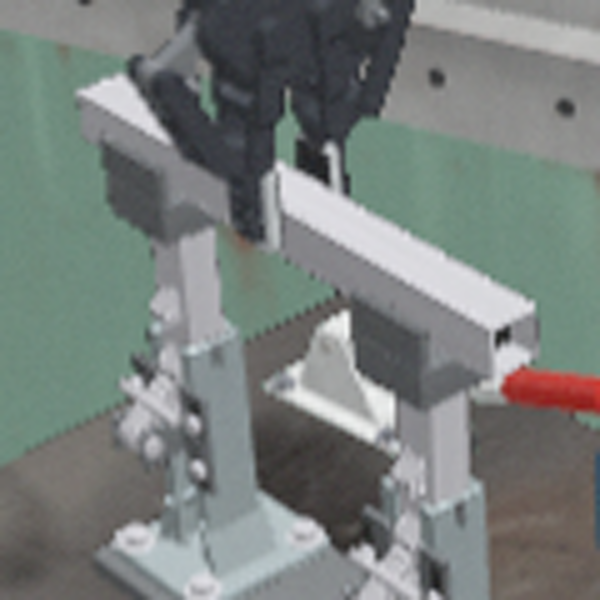

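The tube is inside both forks and level (top about 0.250 m), with no contact yet. Continuing down.

```bash
python3 -m pendant '[{"tx":0,"ty":0,"tz":0.3,"turn":0},{"tx":0,"ty":0,"tz":0.2,"turn":0},{"tx":0,"ty":0,"tz":0.2,"turn":0},{"tx":0,"ty":0,"tz":0,"turn":0},{"tx":0,"ty":0,"tz":0,"turn":0}]'
```

```text
clock: 35.5
tool_pos: [0.4491, 0.0235, 0.2437]
tool_rot: [-2.031, 2.396, -0.0]
force: [-1.0, -2.4, 1.4]
finger_gap: 0.284
gripper_force: 25.8
```

```bash
python3 -m pendant '[{"tx":0,"ty":0,"tz":0.3,"turn":0},{"tx":0,"ty":0,"tz":0.2,"turn":0},{"tx":0,"ty":0,"tz":0.2,"turn":0},{"tx":0,"ty":0,"tz":0,"turn":0},{"tx":0,"ty":0,"tz":0,"turn":0}]'
python3 -c "
from h import *
s=env.sense(); print(s['wrist_torque'],s['force'])"
```

```text
clock: 36.12
tool_pos: [0.449, 0.0233, 0.2427]
tool_rot: [2.031, -2.396, 0.001]
force: [-1.7, -3.6, 1.1]
finger_gap: 0.29
gripper_force: 26.0
[-0.41377666  0.3637695   0.06813779] [-1.72915282 -3.63731722  1.11748815]
```

Contact came at TCP 0.2438 m, and the tube is now pivoting in the pads under about 4 N. I'll go on easing it down.

```bash
python3 -m pendant '[{"tx":0,"ty":0,"tz":0.2,"turn":0},{"tx":0,"ty":0,"tz":0.2,"turn":0},{"tx":0,"ty":0,"tz":0.2,"turn":0},{"tx":0,"ty":0,"tz":0.2,"turn":0},{"tx":0,"ty":0,"tz":0,"turn":0}]'
```

```text
clock: 36.75
tool_pos: [0.4491, 0.0235, 0.2419]
tool_rot: [-2.031, 2.397, -0.0]
force: [-0.7, -3.4, 1.9]
finger_gap: 0.285
gripper_force: 26.1
```

```bash
python3 -m pendant '[{"tx":0,"ty":0,"tz":0.2,"turn":0},{"tx":0,"ty":0,"tz":0.2,"turn":0},{"tx":0,"ty":0,"tz":0.2,"turn":0},{"tx":0,"ty":0,"tz":0.2,"turn":0},{"tx":0,"ty":0,"tz":0,"turn":0}]'
```

```text
clock: 37.38
tool_pos: [0.4491, 0.0235, 0.2413]
tool_rot: [-2.031, 2.396, -0.001]
force: [-1.0, -4.4, 4.0]
finger_gap: 0.29
gripper_force: 26.3
```

```bash
python3 -m pendant '[{"tx":0,"ty":0,"tz":0.2,"turn":0},{"tx":0,"ty":0,"tz":0.2,"turn":0},{"tx":0,"ty":0,"tz":0.2,"turn":0},{"tx":0,"ty":0,"tz":0,"turn":0},{"tx":0,"ty":0,"tz":0,"turn":0}]'
python3 - <<'E'
from h import *
c=cap('scene'); P=pts(c); z=P[...,2]
d=P[...,:2]-np.array((.449,.0234)); x=d@[.986,-.165]; y=d@[.165,.986]
m=(abs(x)<.009)&(abs(y)<.145)&(z>.235)&(z<.275)
for lo,hi in((-.14,-.11),(-.11,-.08),(-.08,-.05),(.08,.11),(.11,.14)):
    k=m&(y>lo)&(y<hi); print(lo,k.sum(),np.median(z[k]) if k.any() else None)
E
```

```text
clock: 38.0
tool_pos: [0.4491, 0.0235, 0.2412]
tool_rot: [-2.031, 2.396, -0.001]
force: [-2.8, -5.4, 6.6]
finger_gap: 0.284
gripper_force: 26.7
-0.14 77 0.24194471360175598
-0.11 77 0.24299959518359937
-0.08 72 0.24427941484827995
0.08 16 0.2506897878952956
0.11 42 0.2520141196564356
```

Slope is now 0.04 rad, and the force rose with no further descent, so both ends are seated. Releasing.

```bash
python3 -m pendant '[{"tx":0,"ty":0,"tz":-0.2,"turn":0},{"tx":0,"ty":0,"tz":-0.1,"turn":0},{"tx":0,"ty":0,"tz":0,"turn":0},{"tx":0,"ty":0,"tz":0,"turn":0},{"tx":0,"ty":0,"tz":0,"turn":0}]'
python3 -m pendant '[{"tx":0,"ty":0,"tz":0,"turn":0},{"tx":0,"ty":0,"tz":0,"turn":0},{"tx":0,"ty":0,"tz":0,"turn":0},{"tx":0,"ty":0,"tz":0,"turn":0},{"tx":0,"ty":0,"tz":0,"turn":0}]' 50
python3 -m pendant '[{"tx":0,"ty":0,"tz":-5,"turn":0},{"tx":0,"ty":0,"tz":-15,"turn":0},{"tx":0,"ty":0,"tz":-30,"turn":0},{"tx":0,"ty":0,"tz":-30,"turn":0},{"tx":0,"ty":0,"tz":-20,"turn":0}]'
python3 - <<'E'
from h import *
c=cap('scene'); P=pts(c); z=P[...,2]
d=P[...,:2]-np.array((.449,.0234)); x=d@[.986,-.165]; y=d@[.165,.986]
m=(abs(x)<.02)&(abs(y)<.16)&(z>.238)&(z<.275)
for lo,hi in((-.14,-.11),(-.11,-.08),(-.08,-.05),(-.02,.02),(.08,.11),(.11,.14)):
    k=m&(y>lo)&(y<hi); print(lo,k.sum(),np.median(z[k]).round(4),np.percentile(x[k],[3,97]).round(4))
print(y[m].min(),y[m].max())
cv2.imwrite('pics/g7.png',cv2.resize(c['frame'][150:310,180:340,::-1],(600,600),interpolation=cv2.INTER_CUBIC))
E
```

```text
clock: 38.67
tool_pos: [0.4492, 0.0235, 0.2412]
tool_rot: [-2.031, 2.396, -0.001]
force: [-1.4, -3.8, 5.0]
finger_gap: 0.283
gripper_force: 26.5
clock: 39.3
tool_pos: [0.449, 0.0236, 0.2407]
tool_rot: [-2.031, 2.396, 0.0]
force: [0.4, -0.5, -0.3]
finger_gap: 0.589
gripper_force: 0.0
clock: 39.92
tool_pos: [0.4494, 0.0236, 0.3428]
tool_rot: [-2.03, 2.395, -0.002]
force: [0.2, 0.6, -0.5]
finger_gap: 0.585
gripper_force: 0.0
-0.14 126 0.2417 [-0.012   0.0122]
-0.11 126 0.243 [-0.0173  0.0126]
-0.08 122 0.244 [-0.0124  0.0128]
-0.02 164 0.2466 [-0.0127  0.0119]
0.08 119 0.2504 [-0.0139  0.0124]
0.11 107 0.2517 [-0.0135  0.0122]
-0.14364929804146007 0.13955288651761102
```

View pics/g7.png

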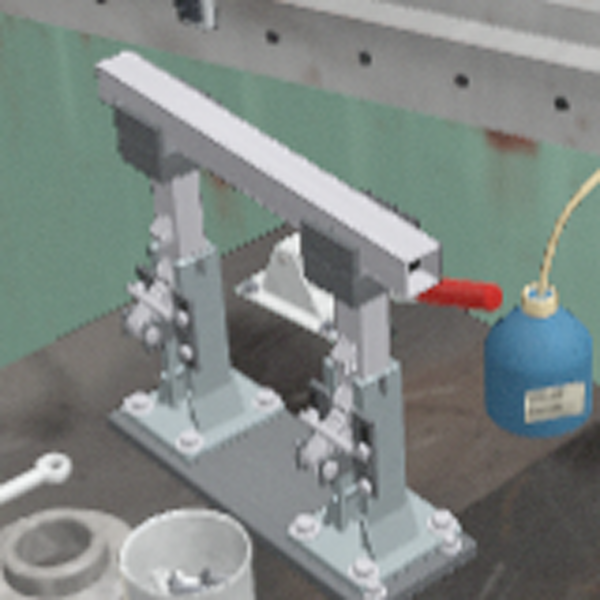

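The tube lies in both forks (crop (150,130) and (345,250)), centred to about 2 mm and clear of the gripper, with a slope of about 0.04 rad. Handing in.

```bash
python3 -m pendant '[{"tx":0,"ty":0,"tz":0,"turn":0},{"tx":0,"ty":0,"tz":0,"turn":0},{"tx":0,"ty":0,"tz":0,"turn":0},{"tx":0,"ty":0,"tz":0,"turn":0},{"tx":0,"ty":0,"tz":0,"turn":0}]'
python3 -c "
from plant import env
print(env.hand_in())"
```

```text
clock: 40.6
tool_pos: [0.4489, 0.0236, 0.3405]
tool_rot: [2.031, -2.396, -0.001]
force: [0.2, -0.2, -0.8]
finger_gap: 0.585
gripper_force: 0.0
the job is handed in; nothing more can be done
None
```

I handed the job in at about 41 s, with no verdict returned: by my measurements the head rests on its second tooth (about 55 mm above stowed), and the tube lies in both forks, within about 2 mm of centre and sloping about 0.04 rad.

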